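# Try the door stay of the blue sample locker

## Robot

A 7-joint arm with a two-finger parallel gripper is mounted at the origin on a cart in front of the work surface, level with it; the furniture and walls round the work are solid. World frame = base frame: x ahead of the robot, y to its left, z up, the work surface at z = 0. Lengths are in m, angles in rad, forces in N, time in s.
With the tool pointing down it reaches from about 0.425 to 0.875 m from the base axis. Payload 4.7 kg.
Tool frame: the origin (TCP) lies between the finger pads; the fingertips stand 11 mm ahead of it and the grasp point (between the pads) lies 8 mm behind it; z points along the fingers, y is the direction in which the jaws open and shut (so a half turn about z gives the same grasp; the last joint's range is limited). The gripper opens to 87 mm and grips with 3 to 60 N. Pads are 19 mm wide; open, the fingers measure 117 mm over their backs; the gripper's body (75 mm by 190 mm) begins 51 mm behind the grasp point.
Start: joints at [-1.211, 0.321, -0.07, 1.45, 0.023, 1.371, -0.057], TCP at [0.22, 0.612, 0.234] pointing down, gripper open.
Joint ranges: [-2.86, 2.86], [-0.3, 2.09], [-1.38, 1.24], [0.06, 2.45], [-1.56, 4.7], [0.09, 2.05], [-2.69, 2.69]. Speed limits (rad/s): [2.57, 2.57, 3.14, 3.14, 3.14, 3.14, 3.14].

## Interface

Orientations are given as a rotation vector (axis times angle).
In Python, from bench import ctrl gives the robot as it stands.
- The arm moves only by the tool servo_tool, never from a script. Its argument "series" is a list of rows, each an object with "travel": the shift along the tool's x, y, z in m, a list of three; "angular": the turn, a rotation vector about the tool's x, y, z in rad, a list of three. A call has 1 to 5 rows; each row shifts and turns the commanded pose from where the row before left it, along the tool's axes as they then stand; what a row does not reach is not made up. A row lasts 1/10 s, in which the tool goes at most 50 mm and 8.59 degrees, less where a joint would pass 70% of its speed; a pose out of reach is approached as far as the arm can. A call with a gripper value outside its range is refused whole. "claw" is the finger opening in m, from 0 to 0.087, set as the call begins (left out, the last holds). The fingers move at their own pace and stop on an object; "squeeze" is the grip in N (left out, the last holds). Time passes only in rows, so rows that do not move let the fingers close. It gives the time, the measured TCP pose, the force and the opening at its end, in the units of the state.
- ctrl.get_state(): the state, without advancing time (a new reading comes with each control period).
- ctrl.get_image(name): name is "scene" or "top" or "wrist"; returns the picture (480x640x3 uint8, red, green, blue); there is no depth.
- ctrl.calibration(name): a dict with "fx", "fy", "cx", "cy" (pixels), "rvec" (rotation vector, rad) and "tvec" (3), from world to camera coordinates, as OpenCV has them. Camera axes: x right, y down, z forward; pixel columns grow to the right and rows downward; lengths in m; the calibration is good to about 2 mm. A picture is of the moment at which its call begins: read the wrist's pose just before it. calibration takes no time and is no camera call; for the wrist camera it gives the pose at the moment of the call.
- ctrl.close_job(): hands the job in, once; it reports no verdict.
The state is a dict: "time": time; "joint_positions": joint angles; "qd": joint speeds; "joint_torque": joint torques, N m; "position": TCP position; "tool_rot": TCP orientation; "ft_force": force on the tool from outside, world axes, zero at the start; "torque": the same for the moment, N m; "grip_width": opening from 0.0 (shut) to 1.0 (fully open).
Only numpy, scipy, OpenCV 4.12 (cv2) and the standard library are available. Lean on these libraries where they do the work, as an engineer would, in place of code of your own. Each camera call takes 0.05 s, during which the arm holds its last target.

## Task

Try out the new door stay of the sample locker with the blue door. Lift the blue door by its bar until the stay catches, let go so that the door stands open by itself for a moment, then press the red release paddle beside it so that the door comes down and ends fully shut. Leave the locker with the grey door shut.

Things in the scene. Friction and masses are not known exactly. Their poses are not given: they have to be found in the camera images.
- blue_locker: White bench locker with a blue lift-up door, fixed, 170 deep x 270 wide x 160 high at the rear. Origin: centre of its underside; x to its rear, y to its left, z up. Shut, the door slopes down to the front at 23 degrees. Its hinge axis, along y at the rear top, is at x +75, z +150. A damper lets the free door sink shut softly in 1.5 to 3 s.
- blue_bar (a point): Middle of the blue door's level grip bar: round, 10 mm thick, 70 mm clear between end brackets, along the locker's y, on an arc of radius 238 mm about the hinge axis. Shut: 144 mm in front of the locker's origin, 57 mm above the worktop, 50 mm clear behind it. At the upper stop 312 mm high. Take it from above, fingers before and behind it; lifting needs 2 to 5 N. Its axes turn with the door.
- blue_press (a point): Middle of the top of the blue locker's red release paddle, 36 x 36 mm, 102 mm above the worktop, right of the door, 65 mm off its edge. Pressed down from above with shut fingers it frees the stay at 10 to 12 mm and stops at 18 mm; 3 to 8 N, springs back. The raised door overhangs the place to the left of the paddle: keep a wide gripper's narrow side towards it.
- blue_door (a joint): Opening of the blue door, rad: 0 shut, growing as it is lifted. The stay snaps under the door once it passes 1.05 and the door then rests on it at 1.05; the upper stop is at 1.15. It cannot come down again until the paddle is pressed.
- grey_door (a joint): Opening of the door of the other, like locker, with a grey door and its own red paddle, rad: 0 shut. Which locker stands left and which right varies.

How it is judged:
By the outcome, as a careful person would: the job done as asked, in the order asked, and still so for the second after the job is handed in, with the robot touching nothing.
It also fails if it takes over 54 s, if anything falls off the work surface, if the arm or the gripper's body presses on something with over 40 N, if the wrist force passes 120 N, or if a joint passes its speed limit or range.

## Working session

There is one attempt and no reset: what is moved stays moved. The work goes in short steps, Python scripts to look and compute and a tool call to move; the robot and the scene stay as the last step left them, time stands still between calls to the robot, and variables do not carry over. Pictures are saved under pics/ and viewed, and the job is handed in when it is done.

Besides the shell and the picture viewer there is one more tool, called in YAML: its name, and indented under it one key for each argument. servo_tool: Moves the arm, as the interface text tells. Its arguments: {"type":"object","properties":{"series":{"type":"array","items":{"type":"object","properties":{"travel":{"type":"array","items":{"type":"number"}},"angular":{"type":"array","items":{"type":"number"}}}}},"claw":{"type":"number"},"squeeze":{"type":"number"}},"required":["series"]}

```bash
ls; mkdir -p pics; python3 - <<'E'
from bench import ctrl
import cv2
s=ctrl.get_state();print(s)
for n in("scene","top"):
    cv2.imwrite(f"pics/{n}0.png",ctrl.get_image(n)[:,:,::-1]);print(n,ctrl.calibration(n))
E
```

```text
pics
{'time': 0.0, 'joint_positions': array([-1.21086858,  0.3218275 , -0.07008631,  1.4516704 ,  0.02263446,
        1.37078549, -0.05689908]), 'qd': array([-7.66085848e-04,  7.50844504e-05,  1.35139624e-04, -1.67298993e-03,
        5.50644301e-04, -6.31727574e-04, -1.04911670e-03]), 'joint_torque': array([ 3.09953816e-05, -4.91286063e+01, -4.03533652e-01, -3.12527275e+01,
       -6.38065115e-02,  4.37069067e-02,  1.76980120e-04]), 'position': array([0.22021176, 0.61100078, 0.2324609 ]), 'tool_rot': array([-5.40426178e-01, -3.09455836e+00,  2.97406745e-03]), 'ft_force': array([ 0.0691113 ,  0.23478001, -0.95018329]), 'torque': array([ 0.02496532,  0.00111902, -0.00784821]), 'grip_width': 0.9954130981353289}
scene {'fx': 562.0108046750211, 'fy': 562.0108046750211, 'cx': 317.56125545756794, 'cy': 241.69364444451807, 'rvec': array([ 1.90581692, -0.97449719,  0.59712834]), 'tvec': array([-0.3904043 ,  0.30355639,  0.87561062])}
top {'fx': 464.1173972201431, 'fy': 464.1173972201431, 'cx': 322.3513115731782, 'cy': 242.55352387681043, 'rvec': array([ 2.14754476, -2.14495121,  0.14396506]), 'tvec': array([-0.06719311,  0.57110061,  1.03473772])}
```

View pics/scene0.png

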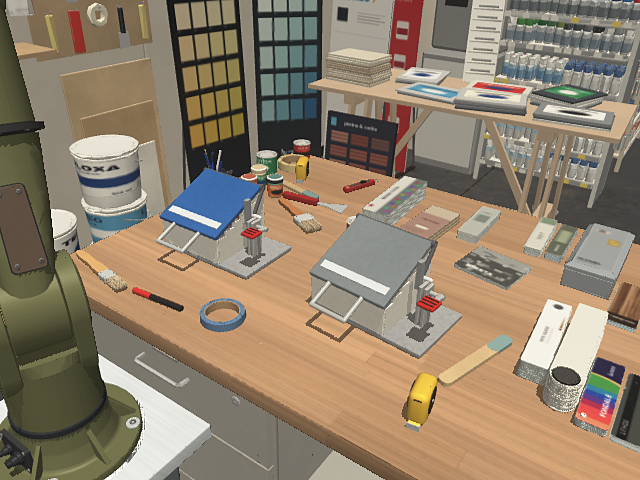

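View pics/top0.png

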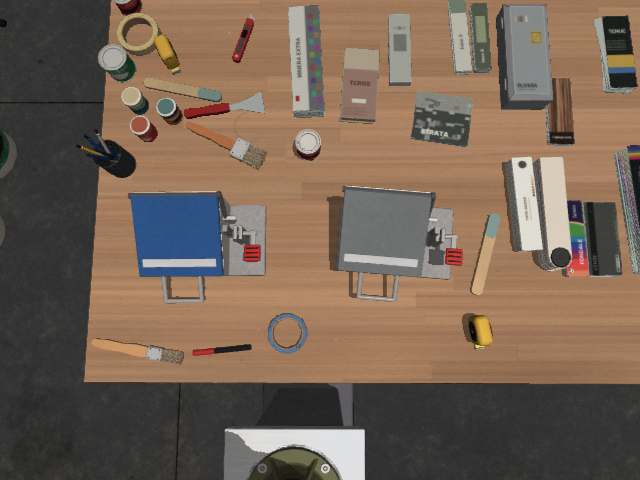

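```bash
python3 - <<'E'
import cv2
t=cv2.imread("pics/top0.png");s=cv2.imread("pics/scene0.png")
cv2.imwrite("pics/t1.png",cv2.resize(t[180:310,115:275],None,fx=5,fy=4.6,interpolation=cv2.INTER_CUBIC)[:, :800])
cv2.imwrite("pics/s1.png",cv2.resize(s[160:280,145:300],None,fx=5,fy=5,interpolation=cv2.INTER_CUBIC))
E
```

```text
(no output)
```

View pics/t1.png

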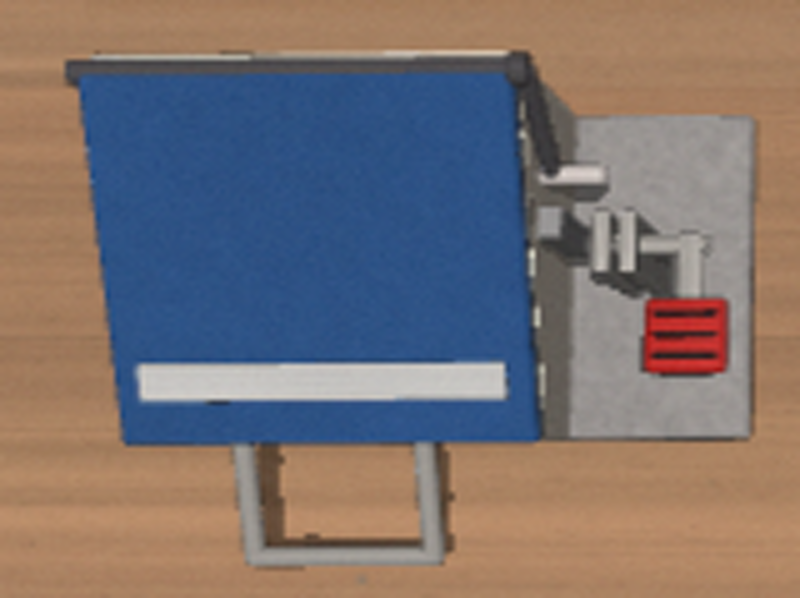

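View pics/s1.png

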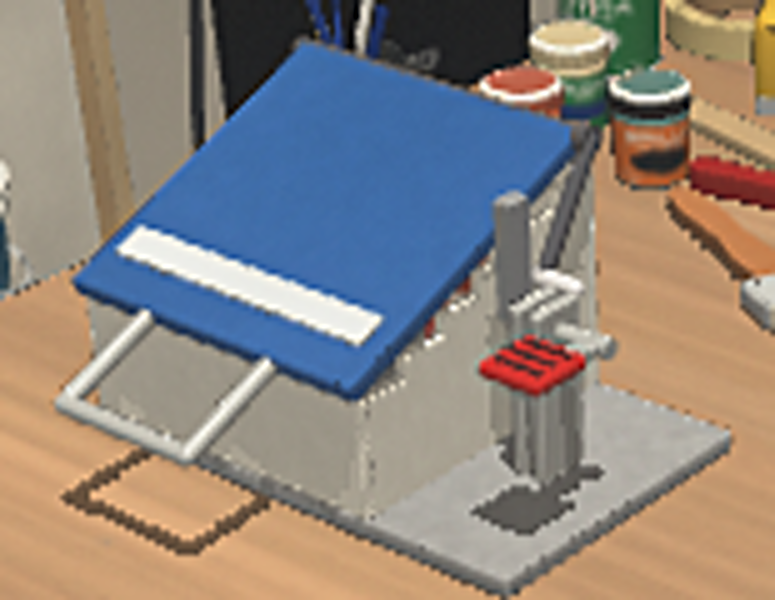

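```bash
cat > h.py <<'E'
import cv2,numpy as np
from bench import ctrl
def ray(c,uv,z,px=None):
    k=ctrl.calibration(c) if isinstance(c,str) else c
    R=cv2.Rodrigues(k["rvec"])[0];t=k["tvec"]
    C=-R.T@t; d=R.T@np.array([(uv[0]-k["cx"])/k["fx"],(uv[1]-k["cy"])/k["fy"],1])
    return C+d*(z-C[2])/d[2]
E
python3 - <<'E'
from h import *
np.set_printoptions(precision=4,suppress=True)
for c,uv,z,n in [("top",(165,300.9),.057,"barL"),("top",(203,300.9),.057,"barR"),("top",(252,253),.102,"pad"),
 ("top",(244,261),.102,"padFL"),("top",(260,261),.102,"padFR"),
 ("scene",(158,240.6),.057,"barL"),("scene",(182.6,251),.057,"barR"),("scene",(251.6,233),.102,"pad"),
 ("top",(139.8,276),.062,"doorFL"),("top",(222.7,275),.062,"doorFR"),("top",(130,195),.15,"hL"),("top",(219,194),.15,"hR"),
 ("top",(265.2,205),.0,"baseRR"),("top",(265,275),.0,"baseFR"),("scene",(145+730/5,160+437/5),0.007,"baseRR"),("scene",(145+510/5,160+590/5),0.005,"baseFR")]:
    print(n,c,ray(c,uv,z))
E
```

```text
barL top [0.4363 0.286  0.057 ]
barR top [0.4365 0.2007 0.057 ]
pad top [0.5394 0.0861 0.102 ]
padFL top [0.5219 0.1031 0.102 ]
padFR top [0.5219 0.0683 0.102 ]
barL scene [0.4391 0.2857 0.057 ]
barR scene [0.4403 0.2053 0.057 ]
pad scene [0.5367 0.0824 0.102 ]
doorFL top [0.4918 0.3438 0.062 ]
doorFR top [0.4942 0.1572 0.062 ]
hL top [0.6567 0.339  0.15  ]
hR top [0.6589 0.151  0.15  ]
baseRR top [0.6689 0.0728 0.    ]
baseFR top [0.4987 0.0701 0.    ]
baseRR scene [0.6694 0.0739 0.007 ]
baseFR scene [0.5023 0.0709 0.005 ]
```

```bash
cat >> h.py <<'E'
from scipy.spatial.transform import Rotation as Ro
def tgt(tilt,yaw=0.013):
    # tool y along locker x, z down; tilt>0: fingers point down and to the rear
    R0=np.array([[0,1,0],[1,0,0],[0,0,-1.]])
    return Ro.from_euler('z',yaw)*Ro.from_euler('y',-tilt)*Ro.from_matrix(R0)
def plan(p,R,n,start=None):
    s=ctrl.get_state()
    p0=np.array(s["position"]);R0=Ro.from_rotvec(s["tool_rot"])
    if start is not None:p0,R0=start
    rv=(R0.inv()*R).as_rotvec()
    d=(np.array(p)-p0)/n; Rc=R0
    print("t",s["time"],"p",p0.round(4),"F",s["ft_force"].round(1),"w",round(s["grip_width"]*87,1),"turn/row",rv.round(4)/n)
    for i in range(n):
        print(Rc.inv().apply(d).round(4).tolist(),(rv/n).round(4).tolist()); Rc=Rc*Ro.from_rotvec(rv/n)
E
python3 - <<'E'
from h import *
plan([.438,.2445,.2],tgt(0),10)
print(tgt(.2).apply([0,0,1]),tgt(.2).apply([0,1,0]))
for uv in [(225,227.8),(236,232),(241,232),(230,216),(253,237)]:
  for z in (.1,.15): print(uv,ray("top",uv,z).round(3))
E
```

```text
t 0.1 p [0.2202 0.6111 0.2326] F [-0.1  0.4  0. ] w 86.9 turn/row [-1.400e-04  1.100e-04  1.212e-01]
[-0.0329, -0.0271, 0.0033] [-0.0001, 0.0001, 0.1212]
[-0.0359, -0.0229, 0.0033] [-0.0001, 0.0001, 0.1212]
[-0.0385, -0.0184, 0.0033] [-0.0001, 0.0001, 0.1212]
[-0.0404, -0.0136, 0.0033] [-0.0001, 0.0001, 0.1212]
[-0.0418, -0.0086, 0.0033] [-0.0001, 0.0001, 0.1212]
[-0.0425, -0.0035, 0.0033] [-0.0001, 0.0001, 0.1212]
[-0.0426, 0.0016, 0.0033] [-0.0001, 0.0001, 0.1212]
[-0.0421, 0.0068, 0.0033] [-0.0001, 0.0001, 0.1212]
[-0.041, 0.0118, 0.0033] [-0.0001, 0.0001, 0.1212]
[-0.0392, 0.0167, 0.0033] [-0.0001, 0.0001, 0.1212]
[ 0.19865254  0.00258263 -0.98006658] [0.97998376 0.01274051 0.19866933]
(225, 227.8) [0.595 0.147 0.1  ]
(225, 227.8) [0.587 0.136 0.15 ]
(236, 232) [0.586 0.123 0.1  ]
(236, 232) [0.578 0.113 0.15 ]
(241, 232) [0.586 0.112 0.1  ]
(241, 232) [0.578 0.102 0.15 ]
(230, 216) [0.622 0.137 0.1  ]
(230, 216) [0.612 0.126 0.15 ]
(253, 237) [0.575 0.085 0.1  ]
(253, 237) [0.567 0.077 0.15 ]
```

servo_tool:
  series:
    - {"travel": [-0.033,-0.027,0.002],"angular": [0,0,0.121]}
    - {"travel": [-0.036,-0.023,0.002],"angular": [0,0,0.121]}
    - {"travel": [-0.038,-0.018,0.002],"angular": [0,0,0.121]}
    - {"travel": [-0.04,-0.014,0.002],"angular": [0,0,0.121]}
    - {"travel": [-0.042,-0.009,0.002],"angular": [0,0,0.121]}
  claw: 0.045

```text
time: 0.6
position: [0.3291, 0.4267, 0.2231]
tool_rot: [-1.445, -2.79, 0.001]
ft_force: [1.7, 0.0, -0.1]
grip_width: 0.632
```

servo_tool:
  series:
    - {"travel": [-0.042,-0.004,0.003],"angular": [0,0,0.121]}
    - {"travel": [-0.043,0.002,0.003],"angular": [0,0,0.121]}
    - {"travel": [-0.042,0.007,0.003],"angular": [0,0,0.121]}
    - {"travel": [-0.041,0.012,0.003],"angular": [0,0,0.121]}
    - {"travel": [-0.039,0.017,0.003],"angular": [0,0,0.121]}

```text
time: 1.1
position: [0.4387, 0.2439, 0.2082]
tool_rot: [-2.21, -2.232, 0.0]
ft_force: [0.2, -0.3, 0.2]
grip_width: 0.521
```

servo_tool:
  series:
    - {"travel": [0,0,0]}
    - {"travel": [0,0,0]}

```text
$.series[0]: bad value
```

```bash
python3 - <<'E'
from h import *
k=ctrl.calibration("wrist")
cv2.imwrite("pics/w1.png",ctrl.get_image("wrist")[:,:,::-1])
import pickle;pickle.dump(k,open("kw1.pkl","wb"))
cv2.imwrite("pics/s2.png",ctrl.get_image("scene")[:,:,::-1])
plan([.438,.2445,.13],tgt(.21),5)
E
```

```text
t 1.2 p [0.4414 0.2389 0.2081] F [ 0.3 -0.2  0.8] w 45.2 turn/row [-0.04186  0.0008  -0.00204]
[0.0012, -0.0007, 0.0156] [-0.0419, 0.0008, -0.002]
[0.0012, -0.0013, 0.0156] [-0.0419, 0.0008, -0.002]
[0.0011, -0.002, 0.0155] [-0.0419, 0.0008, -0.002]
[0.0011, -0.0026, 0.0154] [-0.0419, 0.0008, -0.002]
[0.0011, -0.0033, 0.0153] [-0.0419, 0.0008, -0.002]
```

View pics/w1.png

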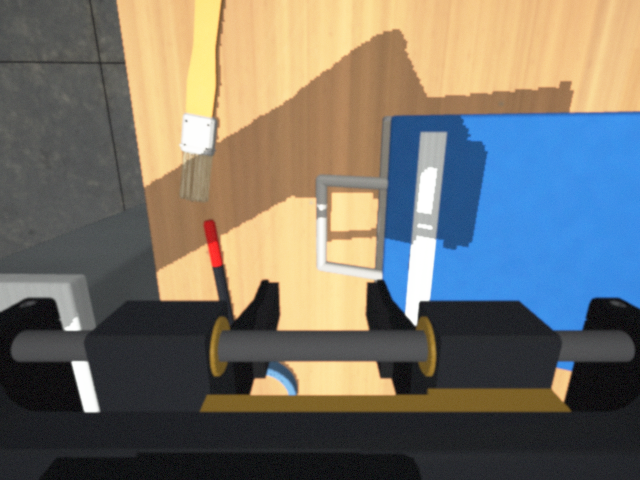

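View pics/s2.png

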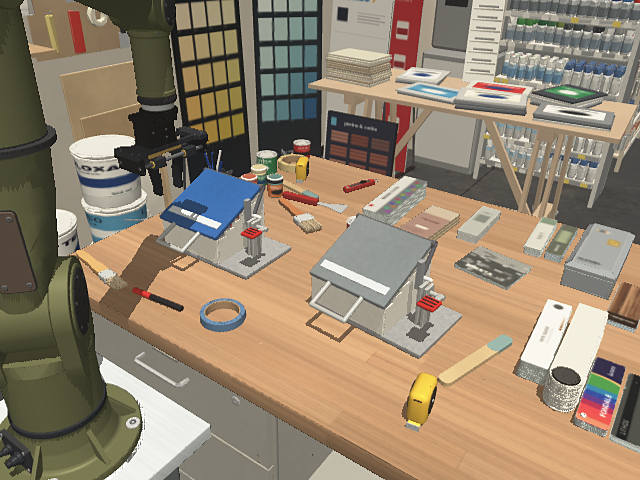

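```bash
python3 - <<'E'
from h import *
import pickle;k=pickle.load(open("kw1.pkl","rb"))
for uv in [(321,180),(323,267)]: print(ray(k,uv,.057).round(4))
plan([.4385,.2445,.13],tgt(.21),5)
E
```

```text
[0.4361 0.2865 0.057 ]
[0.4386 0.2046 0.057 ]
t 1.2 p [0.4414 0.2389 0.2081] F [ 0.3 -0.2  0.8] w 45.2 turn/row [-0.04186  0.0008  -0.00204]
[0.0012, -0.0006, 0.0156] [-0.0419, 0.0008, -0.002]
[0.0012, -0.0012, 0.0156] [-0.0419, 0.0008, -0.002]
[0.0011, -0.0019, 0.0155] [-0.0419, 0.0008, -0.002]
[0.0011, -0.0025, 0.0154] [-0.0419, 0.0008, -0.002]
[0.0011, -0.0032, 0.0153] [-0.0419, 0.0008, -0.002]
```

```bash
python3 - <<'E'
from h import *
plan([.423,.2455,.1255],tgt(.21),5)
E
```

```text
t 1.2 p [0.4414 0.2389 0.2081] F [ 0.3 -0.2  0.8] w 45.2 turn/row [-0.04186  0.0008  -0.00204]
[0.0014, -0.0037, 0.0165] [-0.0419, 0.0008, -0.002]
[0.0014, -0.0044, 0.0163] [-0.0419, 0.0008, -0.002]
[0.0014, -0.005, 0.0162] [-0.0419, 0.0008, -0.002]
[0.0014, -0.0057, 0.0159] [-0.0419, 0.0008, -0.002]
[0.0014, -0.0064, 0.0157] [-0.0419, 0.0008, -0.002]
```

servo_tool:
  series:
    - {"travel": [0.0015,-0.004,0.0165],"angular": [-0.042,0.001,-0.002]}
    - {"travel": [0.0015,-0.0045,0.016],"angular": [-0.042,0.001,-0.002]}
    - {"travel": [0.0015,-0.005,0.016],"angular": [-0.042,0.001,-0.002]}
    - {"travel": [0.0015,-0.0055,0.016],"angular": [-0.042,0.001,-0.002]}
    - {"travel": [0.0015,-0.0065,0.016],"angular": [-0.042,0.001,-0.002]}

```text
time: 1.7
position: [0.4189, 0.2533, 0.1254]
tool_rot: [2.085, 2.14, 0.231]
ft_force: [-0.3, -0.7, -0.1]
grip_width: 0.52
```

servo_tool:
  series:
    - {"travel": [0,0,0],"angular": [0,0,0]}
    - {"travel": [0,0,0],"angular": [0,0,0]}

```text
time: 1.9
position: [0.4193, 0.2532, 0.1263]
tool_rot: [2.086, 2.141, 0.229]
ft_force: [-0.2, 0.7, 0.7]
grip_width: 0.517
```

```bash
python3 - <<'E'
from h import *
k=ctrl.calibration("wrist")
cv2.imwrite("pics/w2.png",ctrl.get_image("wrist")[:,:,::-1])
import pickle;pickle.dump(k,open("kw1.pkl","wb"))
plan([.4375,.2455,.057],tgt(.21),4)
E
```

```text
t 1.95 p [0.4202 0.2535 0.1271] F [ 0.5 -0.3  0.4] w 45.1 turn/row [ 0.000125 -0.001825  0.002825]
[-0.0022, 0.0005, 0.018] [0.0001, -0.0018, 0.0028]
[-0.0021, 0.0005, 0.018] [0.0001, -0.0018, 0.0028]
[-0.0021, 0.0005, 0.018] [0.0001, -0.0018, 0.0028]
[-0.0021, 0.0005, 0.018] [0.0001, -0.0018, 0.0028]
```

View pics/w2.png

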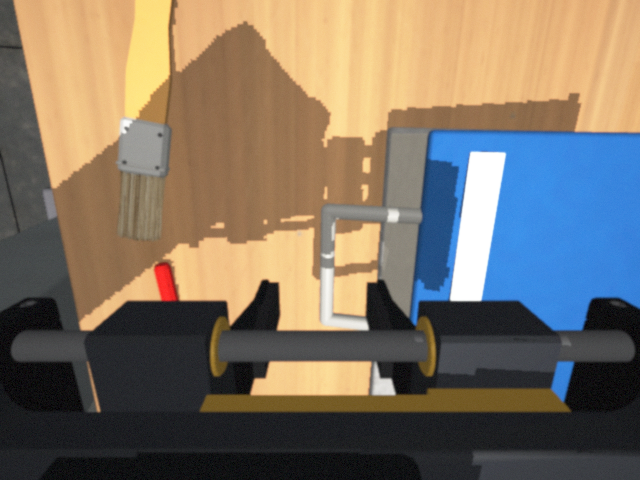

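```bash
python3 - <<'E'
from h import *
import pickle;k=pickle.load(open("kw1.pkl","rb"))
for uv in [(329,210),(326.5,321)]: print(ray(k,uv,.057).round(4))
E
```

```text
[0.4369 0.2871 0.057 ]
[0.4376 0.204  0.057 ]
```

servo_tool:
  series:
    - {"travel": [-0.002,0.0005,0.014],"angular": [0,-0.002,0.003]}
    - {"travel": [-0.002,0.0005,0.014],"angular": [0,-0.002,0.003]}
    - {"travel": [-0.002,0.0005,0.014],"angular": [0,-0.002,0.003]}
    - {"travel": [-0.002,0.0005,0.01],"angular": [0,0,0.003]}
    - {"travel": [0,0,0],"angular": [0,0,0]}

```text
time: 2.45
position: [0.4329, 0.2446, 0.0751]
tool_rot: [2.1, 2.123, 0.222]
ft_force: [-0.2, -0.1, 0.8]
grip_width: 0.517
```

```bash
python3 - <<'E'
from h import *
cv2.imwrite("pics/w3.png",ctrl.get_image("wrist")[:,:,::-1])
plan([.4375,.2455,.057],tgt(.21),2)
cv2.imwrite("pics/s3.png",cv2.resize(ctrl.get_image("scene")[100:300,60:320,::-1],None,fx=3,fy=3))
E
```

```text
t 2.5 p [0.433  0.2452 0.0758] F [0.6 0.6 0.6] w 44.8 turn/row [-1.0e-04  5.0e-05 -7.5e-04]
[0.0001, 0.0002, 0.0097] [-0.0001, 0.0, -0.0008]
[0.0001, 0.0002, 0.0097] [-0.0001, 0.0, -0.0008]
```

View pics/w3.png

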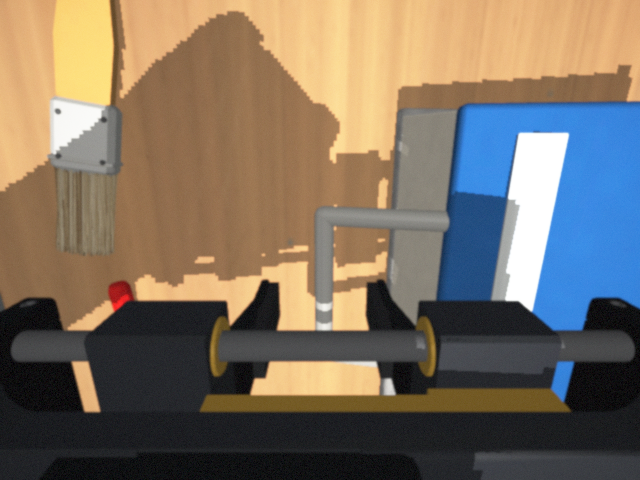

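View pics/s3.png

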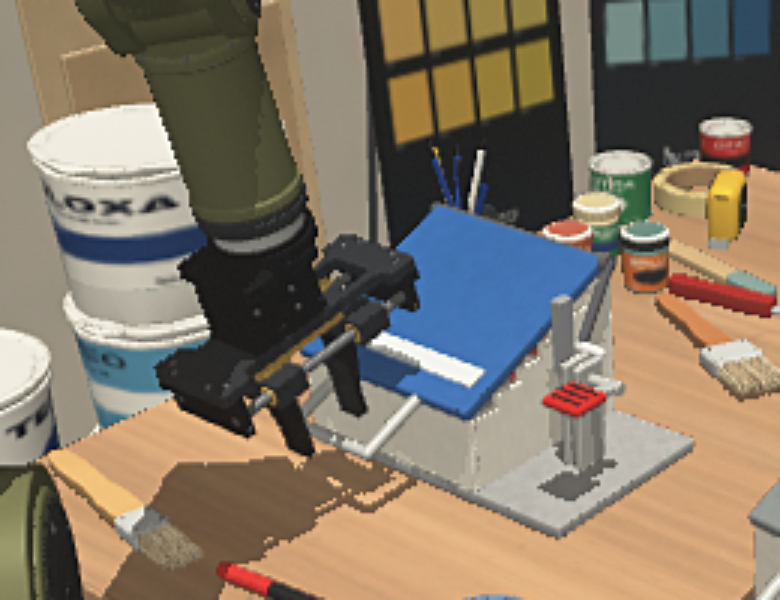

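servo_tool:
  series:
    - {"travel": [0,0,0.01],"angular": [0,0,0]}
    - {"travel": [0,0,0.009],"angular": [0,0,0]}
    - {"travel": [0,0,0],"angular": [0,0,0]}

```text
time: 2.85
position: [0.4358, 0.2448, 0.0557]
tool_rot: [2.098, 2.125, 0.221]
ft_force: [0.9, -0.2, 0.3]
grip_width: 0.514
```

servo_tool:
  series:
    - {"travel": [0,0,0],"angular": [0,0,0]}
    - {"travel": [0,0,0],"angular": [0,0,0]}
    - {"travel": [0,0,0],"angular": [0,0,0]}
    - {"travel": [0,0,0],"angular": [0,0,0]}
  claw: 0.0
  squeeze: 25

```text
time: 3.25
position: [0.4366, 0.2456, 0.0574]
tool_rot: [2.098, 2.125, 0.225]
ft_force: [0.9, -0.2, -0.2]
grip_width: 0.236
```

```bash
cat > arc.py <<'E'
from h import *
s=ctrl.get_state();p=np.array(s["position"]);R=Ro.from_rotvec(s["tool_rot"])
print(p.round(4),R.apply([0,0,1]).round(3),s["ft_force"].round(1),s["grip_width"]*87)
H=np.array([p[0]+.219*np.cos(.013),0,.15]);print(H)
# follow arc, tool tilts slower than door
N=15;A=1.12
tilt0=np.arctan2(R.apply([0,0,1])[0],-R.apply([0,0,1])[2])
pc,Rc=p,R
for i in range(1,N+1):
    th=-.4014+A*i/N
    tgtp=np.array([H[0]-.238*np.cos(th),p[1],.150+.238*np.sin(th)+(p[2]-.057)])
    Rn=tgt(tilt0*(1-i/N)-0.15*i/N)
    print(i,(Rc.inv().apply(tgtp-pc)).round(4).tolist(),(Rc.inv()*Rn).as_rotvec().round(3).tolist(),tgtp.round(3))
    pc,Rc=tgtp,Rn
E
python3 arc.py
```

```text
[0.4366 0.2456 0.0574] [ 0.209  0.004 -0.978] [ 0.9 -0.2 -0.2] 20.53191866128994
[0.6555456 0.        0.15     ]
1 [0.0001, -0.0028, -0.0176] [0.024, -0.001, -0.001] [0.43  0.246 0.074]
2 [0.0001, -0.0018, -0.0177] [0.024, 0.0, -0.0] [0.425 0.246 0.091]
3 [0.0, -0.0009, -0.0177] [0.024, 0.0, 0.0] [0.421 0.246 0.108]
4 [0.0, -0.0, -0.0178] [0.024, 0.0, 0.0] [0.419 0.246 0.126]
5 [0.0, 0.0009, -0.0177] [0.024, 0.0, 0.0] [0.418 0.246 0.144]
6 [-0.0, 0.0018, -0.0177] [0.024, 0.0, -0.0] [0.418 0.246 0.161]
7 [-0.0, 0.0027, -0.0176] [0.024, -0.0, 0.0] [0.419 0.246 0.179]
8 [-0.0, 0.0035, -0.0174] [0.024, -0.0, 0.0] [0.422 0.246 0.197]
9 [-0.0001, 0.0044, -0.0172] [0.024, -0.0, -0.0] [0.426 0.246 0.214]
10 [-0.0001, 0.0053, -0.017] [0.024, 0.0, -0.0] [0.432 0.246 0.231]
11 [-0.0001, 0.0061, -0.0167] [0.024, 0.0, -0.0] [0.438 0.246 0.247]
12 [-0.0001, 0.007, -0.0163] [0.024, -0.0, 0.0] [0.446 0.246 0.263]
13 [-0.0001, 0.0078, -0.016] [0.024, 0.0, -0.0] [0.455 0.246 0.279]
14 [-0.0001, 0.0086, -0.0156] [0.024, -0.0, 0.0] [0.465 0.246 0.293]
15 [-0.0001, 0.0094, -0.0151] [0.024, 0.0, 0.0] [0.476 0.246 0.307]
```

servo_tool:
  series:
    - {"travel": [0,0,0],"angular": [0,0,0]}
    - {"travel": [0,0,0],"angular": [0,0,0]}
    - {"travel": [0,0,0],"angular": [0,0,0]}
    - {"travel": [0,0,0],"angular": [0,0,0]}

```text
time: 3.65
position: [0.4373, 0.2456, 0.0576]
tool_rot: [2.098, 2.124, 0.227]
ft_force: [3.7, -0.4, 0.1]
grip_width: 0.1
```

```bash
python3 arc.py | head -2
```

```text
[0.4373 0.2456 0.0576] [ 0.21   0.004 -0.978] [ 3.7 -0.4  0.1] 8.737828657125103
[0.65623984 0.         0.15      ]
```

servo_tool:
  series:
    - {"travel": [0,-0.001,-0.009],"angular": [0.012,0,0]}
    - {"travel": [0,-0.001,-0.009],"angular": [0.012,0,0]}
    - {"travel": [0,-0.002,-0.018],"angular": [0.024,0,0]}

```text
time: 3.95
position: [0.4258, 0.2455, 0.0915]
tool_rot: [2.124, 2.151, 0.176]
ft_force: [7.0, 0.6, -2.9]
grip_width: 0.104
```

```bash
python3 - <<'E'
from h import *
s=ctrl.get_state();print(s["position"],s["ft_force"],s["grip_width"])
cv2.imwrite("pics/s4.png",cv2.resize(ctrl.get_image("scene")[100:300,60:320,::-1],None,fx=3,fy=3))
E
```

```text
[0.42579898 0.24545343 0.09145633] [ 7.01392915  0.60445966 -2.92997338] 0.10445591314997782
```

View pics/s4.png

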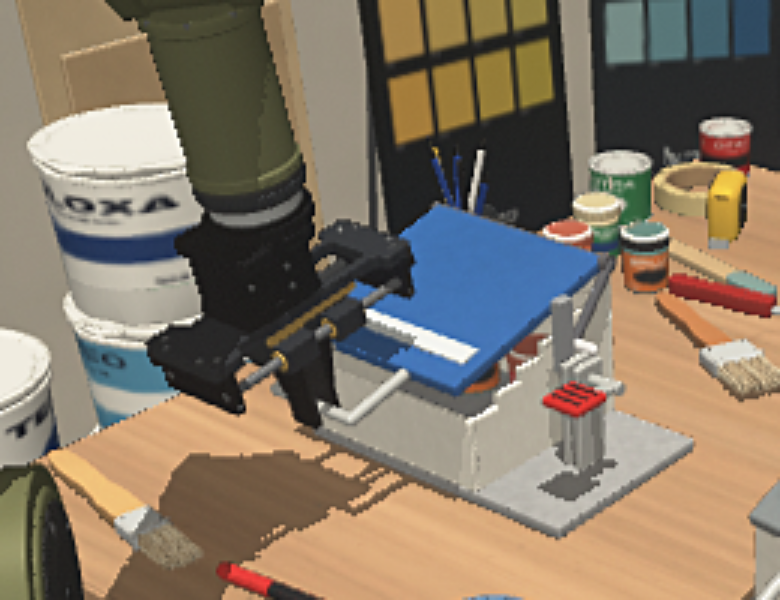

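Lifting works; the door follows. Continue along the arc.

servo_tool:
  series:
    - {"travel": [0,0,-0.018],"angular": [0.024,0,0]}
    - {"travel": [0,0,-0.018],"angular": [0.024,0,0]}
    - {"travel": [0,0.001,-0.018],"angular": [0.024,0,0]}
    - {"travel": [0,0.002,-0.018],"angular": [0.024,0,0]}
    - {"travel": [0,0.003,-0.018],"angular": [0.024,0,0]}

```text
time: 4.5
position: [0.4203, 0.2453, 0.1808]
tool_rot: [2.187, 2.216, 0.044]
ft_force: [4.2, 2.1, -4.7]
grip_width: 0.101
```

servo_tool:
  series:
    - {"travel": [0,0.0035,-0.0175],"angular": [0.024,0,0]}
    - {"travel": [0,0.0045,-0.017],"angular": [0.024,0,0]}
    - {"travel": [0,0.0055,-0.017],"angular": [0.024,0,0]}

```text
time: 4.8
position: [0.4325, 0.2454, 0.2319]
tool_rot: [-2.19, -2.219, 0.038]
ft_force: [2.2, 0.6, -5.6]
grip_width: 0.104
```

```bash
cat > arc2.py <<'E'
from h import *
s=ctrl.get_state();p=np.array(s["position"]);R=Ro.from_rotvec(s["tool_rot"])
H=np.array([.6564,0,.15])
d=p-H; th0=np.arctan2(d[2],-d[0]);print(s["time"],p.round(4),"open",th0+.4014,"r",np.hypot(d[0],d[2]),s["ft_force"].round(1),s["grip_width"]*87)
z=R.apply([0,0,1]);tilt0=np.arctan2(z[0],-z[2]);pc,Rc=p,R
for i in range(1,6):
    th=-.4014+th0+.4014+(1.115-th0-.4014)*i/5
    t=np.array([H[0]-.238*np.cos(th),p[1],.150+.238*np.sin(th)]);Rn=tgt(tilt0-.024*i)
    print(Rc.inv().apply(t-pc).round(4).tolist(),(Rc.inv()*Rn).as_rotvec().round(3).tolist());pc,Rc=t,Rn
E
python3 arc2.py
```

```text
4.8 [0.4325 0.2454 0.2319] open 0.7521057984424564 r 0.2384614968965192 [ 2.2  0.6 -5.6] 9.024813575425176
[-0.0001, 0.0064, -0.0161] [0.024, 0.001, 0.0]
[-0.0001, 0.0067, -0.0159] [0.024, 0.0, -0.0]
[-0.0001, 0.0075, -0.0155] [0.024, 0.0, 0.0]
[-0.0001, 0.0083, -0.0152] [0.024, -0.0, 0.0]
[-0.0001, 0.009, -0.0147] [0.024, 0.0, -0.0]
```

servo_tool:
  series:
    - {"travel": [0,0.006,-0.016],"angular": [0.024,0,0]}
    - {"travel": [0,0.007,-0.016],"angular": [0.024,0,0]}
    - {"travel": [0,0.0075,-0.0155],"angular": [0.024,0,0]}
    - {"travel": [0,0.008,-0.015],"angular": [0.024,0,0]}
    - {"travel": [0,0.009,-0.0145],"angular": [0.024,0,0]}

```text
time: 5.3
position: [0.4746, 0.2458, 0.3057]
tool_rot: [-2.126, -2.155, 0.172]
ft_force: [-4.4, -0.5, -0.5]
grip_width: 0.104
```

servo_tool:
  series:
    - {"travel": [0,0,0],"angular": [0,0,0]}

```text
time: 5.4
position: [0.4758, 0.2459, 0.3072]
tool_rot: [-2.128, -2.154, 0.169]
ft_force: [-6.8, -1.3, 3.7]
grip_width: 0.101
```

```bash
python3 arc2.py|head -1;python3 - <<'E'
from h import *
cv2.imwrite("pics/s5.png",cv2.resize(ctrl.get_image("scene")[50:300,60:320,::-1],None,fx=2.4,fy=2.4))
E
```

```text
5.4 [0.4758 0.2459 0.3072] open 1.1176183404480289 r 0.23936792721930197 [-6.8 -1.3  3.7] 8.773860697915584
```

View pics/s5.png

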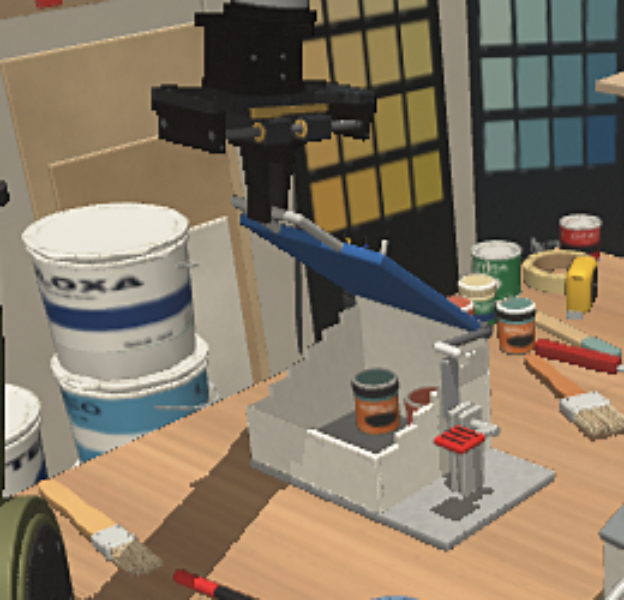

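servo_tool:
  series:
    - {"travel": [0,-0.0045,0.0065],"angular": [-0.012,0,0]}
    - {"travel": [0,-0.004,0.006],"angular": [-0.012,0,0]}
    - {"travel": [0,0,0],"angular": [0,0,0]}

```text
time: 5.75
position: [0.4663, 0.2458, 0.2955]
tool_rot: [-2.142, -2.171, 0.135]
ft_force: [-0.4, -0.8, 2.0]
grip_width: 0.105
```

```bash
python3 arc2.py|head -1
```

```text
5.75 [0.4663 0.2458 0.2955] open 1.0546239658201697 r 0.23938622500054238 [-0.4 -0.8  2. ] 9.132041400306743
```

servo_tool:
  series:
    - {"travel": [0,0,0],"angular": [0,0,0]}
    - {"travel": [0,0,0],"angular": [0,0,0]}
    - {"travel": [0,0,0],"angular": [0,0,0]}
    - {"travel": [0,0,0],"angular": [0,0,0]}
    - {"travel": [0,0,0],"angular": [0,0,0]}
  claw: 0.04

```text
time: 6.25
position: [0.467, 0.2457, 0.2954]
tool_rot: [-2.143, -2.17, 0.137]
ft_force: [-0.2, 0.1, 0.8]
grip_width: 0.431
```

```bash
python3 arc2.py|head -1;python3 - <<'E'
from h import *
cv2.imwrite("pics/s6.png",cv2.resize(ctrl.get_image("scene")[50:300,60:320,::-1],None,fx=2.4,fy=2.4))
plan([.39,.235,.38],tgt(0),5)
E
```

```text
6.25 [0.467  0.2457 0.2954] open 1.056163097843678 r 0.23880004456161177 [-0.2  0.1  0.8] 37.50681210152016
t 6.3 p [0.467  0.2457 0.2955] F [0.1 0.4 0.6] w 38.4 turn/row [-2.522e-02 -8.000e-05 -1.200e-04]
[-0.0019, -0.0174, -0.0148] [-0.0252, -0.0001, -0.0001]
[-0.0019, -0.017, -0.0153] [-0.0252, -0.0001, -0.0001]
[-0.0019, -0.0167, -0.0157] [-0.0252, -0.0001, -0.0001]
[-0.0019, -0.0163, -0.0161] [-0.0252, -0.0001, -0.0001]
[-0.0019, -0.0158, -0.0165] [-0.0252, -0.0001, -0.0001]
```

View pics/s6.png

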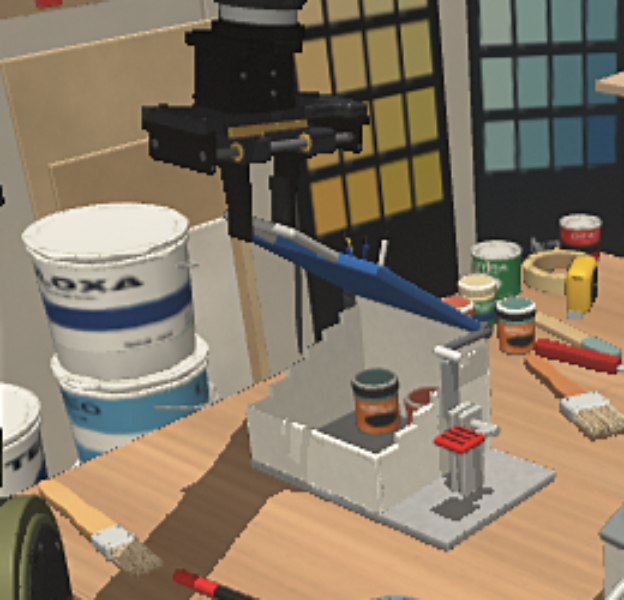

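servo_tool:
  series:
    - {"travel": [0,0,-0.012],"angular": [0,0,0]}
    - {"travel": [0,0,-0.02],"angular": [0,0,0]}
    - {"travel": [0,0,-0.03],"angular": [0,0,0]}
    - {"travel": [0,-0.02,-0.01],"angular": [-0.06,0,0]}
    - {"travel": [0,-0.03,0],"angular": [-0.066,0,0]}

```text
time: 6.8
position: [0.4284, 0.245, 0.3737]
tool_rot: [2.21, 2.229, 0.008]
ft_force: [-0.8, 0.5, -0.2]
grip_width: 0.459
```

```bash
python3 - <<'E'
from h import *
cv2.imwrite("pics/s7.png",cv2.resize(ctrl.get_image("scene")[80:300,100:320,::-1],None,fx=2.7,fy=2.7))
cv2.imwrite("pics/t7.png",cv2.resize(ctrl.get_image("top")[170:320,110:290,::-1],None,fx=4,fy=4))
plan([.41,.085,.33],tgt(0),5)
E
```

```text
t 6.9 p [0.4222 0.2463 0.374 ] F [-0.3  0.5  0.8] w 40.0 turn/row [ 0.0003  -0.00088  0.00098]
[-0.0322, -0.003, 0.0087] [0.0003, -0.0009, 0.001]
[-0.0322, -0.003, 0.0087] [0.0003, -0.0009, 0.001]
[-0.0322, -0.003, 0.0087] [0.0003, -0.0009, 0.001]
[-0.0322, -0.0029, 0.0087] [0.0003, -0.0009, 0.001]
[-0.0322, -0.0029, 0.0088] [0.0003, -0.0009, 0.001]
```

View pics/s7.png

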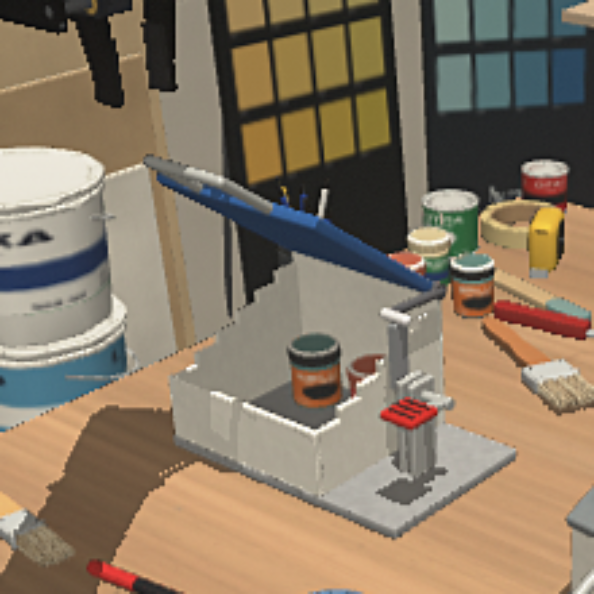

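View pics/t7.png

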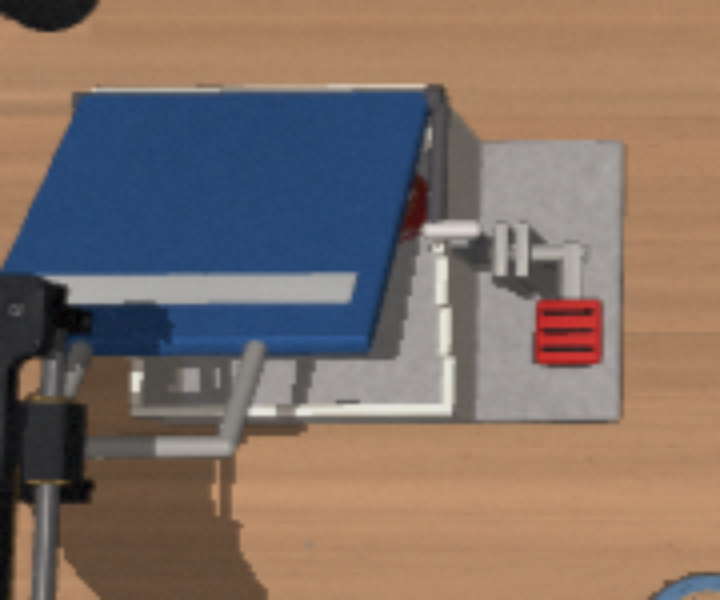

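```bash
python3 - <<'E'
from h import *
def tri(t,s):
    P=[];
    for c in("top","scene"):
        k=ctrl.calibration(c);R=cv2.Rodrigues(k["rvec"])[0];K=np.array([[k["fx"],0,k["cx"]],[0,k["fy"],k["cy"]],[0,0,1]])
        P.append(K@np.c_[R,k["tvec"]])
    X=cv2.triangulatePoints(P[0],P[1],np.array(t,float),np.array(s,float));return (X[:3]/X[3]).ravel().round(3)
T=lambda u,v:(110+u/4,170+v/4)
S=lambda u,v:(100+u/2.7,80+v/2.7)
print("roller R end",tri(T(478,230),S(409,318)))
print("roller L end",tri(T(426,230),S(384,312)))
print("plate R top front",tri(T(522,272),S(410,392)))
print("plate R top rear",tri(T(522,226),S(435,378)))
print("pad",tri(T(568,332),S(410,411)))
print("pad",ray("top",T(568,332),.102).round(4),ray("scene",S(410,411),.102).round(4))
E
```

```text
roller R end [0.587 0.124 0.158]
roller L end [0.587 0.152 0.156]
plate R top front [0.573 0.113 0.097]
plate R top rear [0.6   0.111 0.1  ]
pad [0.54  0.085 0.102]
pad [0.5394 0.0861 0.102 ] [0.5398 0.0844 0.102 ]
```

```bash
python3 - <<'E'
from h import *
A=(np.array([.41,.077,.32]),tgt(0))
plan(A[0],A[1],4)
R=tgt(.25);B=np.array([.5423,.077,.1057+.0107])-R.apply([0,0,1])*.03;print(B)
plan(B,R,6,A)
E
```

```text
t 6.9 p [0.4222 0.2463 0.374 ] F [-0.3  0.5  0.8] w 40.0 turn/row [ 0.000375 -0.0011    0.001225]
[-0.0423, -0.0038, 0.0133] [0.0004, -0.0011, 0.0012]
[-0.0423, -0.0038, 0.0134] [0.0004, -0.0011, 0.0012]
[-0.0423, -0.0037, 0.0134] [0.0004, -0.0011, 0.0012]
[-0.0423, -0.0037, 0.0134] [0.0004, -0.0011, 0.0012]
[0.53487851 0.07690352 0.14546737]
t 6.9 p [0.41  0.077 0.32 ] F [-0.3  0.5  0.8] w 40.0 turn/row [-0.04166667 -0.          0.        ]
[-0.0003, 0.0208, 0.0291] [-0.0417, -0.0, 0.0]
[-0.0003, 0.0196, 0.0299] [-0.0417, -0.0, 0.0]
[-0.0003, 0.0183, 0.0307] [-0.0417, -0.0, 0.0]
[-0.0003, 0.017, 0.0315] [-0.0417, -0.0, 0.0]
[-0.0003, 0.0157, 0.0321] [-0.0417, -0.0, 0.0]
[-0.0003, 0.0143, 0.0328] [-0.0417, -0.0, 0.0]
```

servo_tool:
  series:
    - {"travel": [-0.042,-0.004,0.013],"angular": [0,-0.001,0.001]}
    - {"travel": [-0.042,-0.004,0.013],"angular": [0,-0.001,0.001]}
    - {"travel": [-0.042,-0.004,0.013],"angular": [0,-0.001,0.001]}
    - {"travel": [-0.042,-0.004,0.013],"angular": [0,-0.001,0.001]}
    - {"travel": [0,0,0],"angular": [0,0,0]}
  claw: 0.0

```text
time: 7.4
position: [0.4118, 0.0706, 0.3195]
tool_rot: [2.221, 2.219, -0.006]
ft_force: [0.6, 0.3, -0.5]
grip_width: 0.095
```

servo_tool:
  series:
    - {"travel": [0,0.021,0.029],"angular": [-0.042,0,0]}
    - {"travel": [0,0.0195,0.03],"angular": [-0.042,0,0]}
    - {"travel": [0,0.018,0.031],"angular": [-0.042,0,0]}
    - {"travel": [0,0.017,0.02],"angular": [-0.042,0,0]}
    - {"travel": [0,0,0],"angular": [0,0,0]}

```text
time: 7.9
position: [0.493, 0.077, 0.2125]
tool_rot: [2.125, 2.142, 0.171]
ft_force: [-1.3, -0.2, -0.2]
grip_width: -0.0
```

```bash
python3 - <<'E'
from h import *
R=tgt(.25);B=np.array([.5349,.077,.1455])
plan(B,R,3)
k=ctrl.calibration("wrist")
cv2.imwrite("pics/w8.png",ctrl.get_image("wrist")[:,:,::-1])
cv2.imwrite("pics/s8.png",cv2.resize(ctrl.get_image("scene")[60:300,100:340,::-1],None,fx=2.5,fy=2.5))
E
```

```text
t 7.9 p [0.493  0.077  0.2125] F [-1.3 -0.2 -0.2] w -0.0 turn/row [-0.02856667  0.00213333 -0.0013    ]
[0.0, 0.0101, 0.0243] [-0.0286, 0.0021, -0.0013]
[-0.0, 0.0094, 0.0246] [-0.0286, 0.0021, -0.0013]
[-0.0001, 0.0087, 0.0248] [-0.0286, 0.0021, -0.0013]
```

View pics/w8.png

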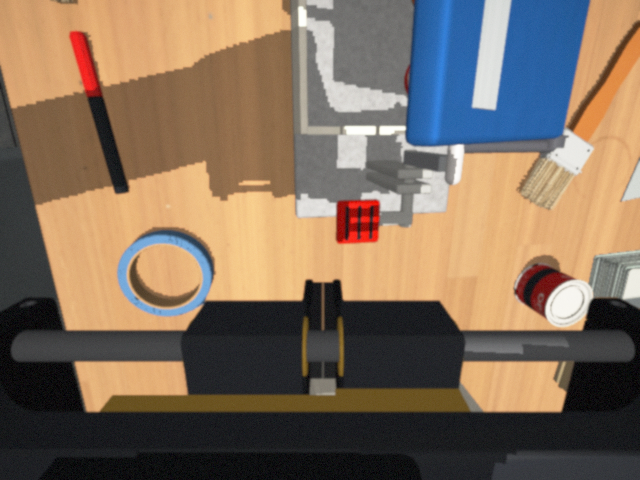

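View pics/s8.png

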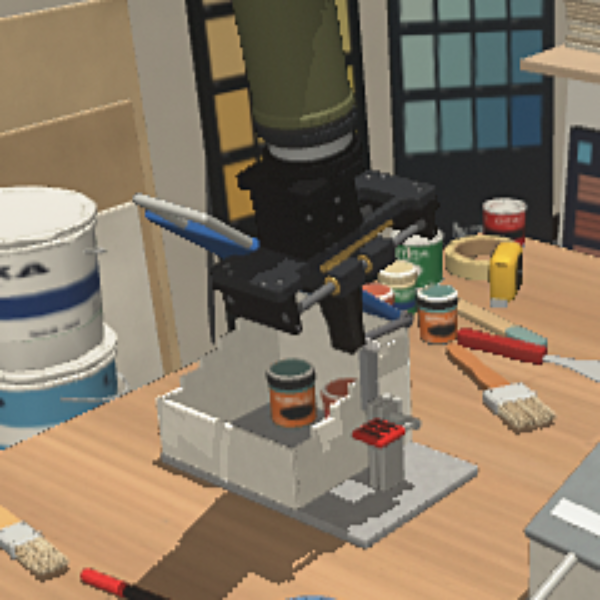

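servo_tool:
  series:
    - {"travel": [0,0.01,0.024],"angular": [-0.028,0.002,-0.001]}
    - {"travel": [0,0.0095,0.0245],"angular": [-0.028,0.002,-0.001]}
    - {"travel": [0,0.0085,0.025],"angular": [-0.028,0.002,-0.001]}
    - {"travel": [0,0,0],"angular": [0,0,0]}
    - {"travel": [0,0,0],"angular": [0,0,0]}

```text
time: 8.5
position: [0.5357, 0.078, 0.1493]
tool_rot: [2.076, 2.102, 0.269]
ft_force: [-0.2, 0.3, 0.3]
grip_width: 0.005
```

```bash
python3 - <<'E'
from h import *
R=tgt(.25)
plan([.5423,.077,.1165],R,2)
k=ctrl.calibration("wrist")
cv2.imwrite("pics/w9.png",ctrl.get_image("wrist")[:,:,::-1])
cv2.imwrite("pics/s9.png",cv2.resize(ctrl.get_image("scene")[140:280,160:340,::-1],None,fx=4,fy=4))
E
```

```text
t 8.5 p [0.5357 0.078  0.1493] F [-0.2  0.3  0.3] w 0.5 turn/row [ 0.001   -0.00105 -0.00035]
[-0.0006, -0.0009, 0.0167] [0.001, -0.001, -0.0004]
[-0.0005, -0.0009, 0.0167] [0.001, -0.001, -0.0004]
```

View pics/w9.png

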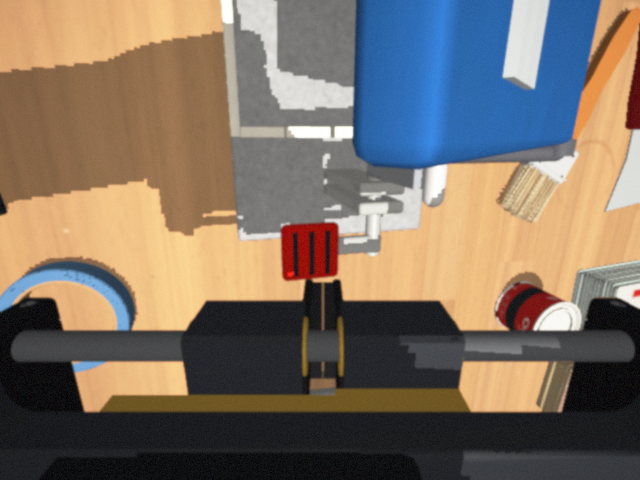

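View pics/s9.png

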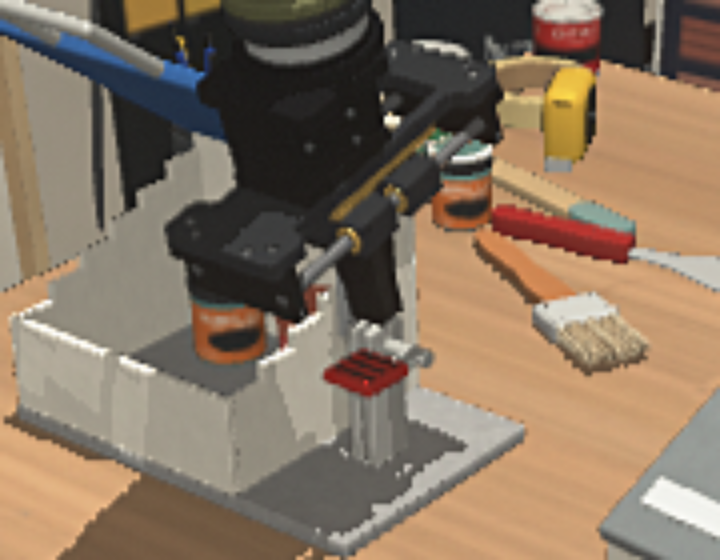

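servo_tool:
  series:
    - {"travel": [-0.0005,-0.003,0.014],"angular": [0,-0.001,0]}
    - {"travel": [-0.0005,-0.003,0.014],"angular": [0,-0.001,0]}
    - {"travel": [0,-0.001,0.004],"angular": [0,0,0]}
    - {"travel": [0,-0.001,0.004],"angular": [0,0,0]}
    - {"travel": [0,0,0],"angular": [0,0,0]}

```text
time: 9.1
position: [0.5369, 0.0769, 0.1117]
tool_rot: [2.075, 2.101, 0.267]
ft_force: [-0.0, 0.9, 0.8]
grip_width: 0.006
```

```bash
python3 - <<'E'
from h import *
plan([.5383,.077,.1165],tgt(.25),1)
cv2.imwrite("pics/s10.png",cv2.resize(ctrl.get_image("scene")[140:280,160:340,::-1],None,fx=4,fy=4))
E
```

```text
t 9.1 p [0.5369 0.0769 0.1117] F [-0.   0.9  0.8] w 0.5 turn/row [ 0.0025 -0.0003 -0.0008]
[0.0, 0.0026, -0.0043] [0.0025, -0.0003, -0.0008]
```

View pics/s10.png

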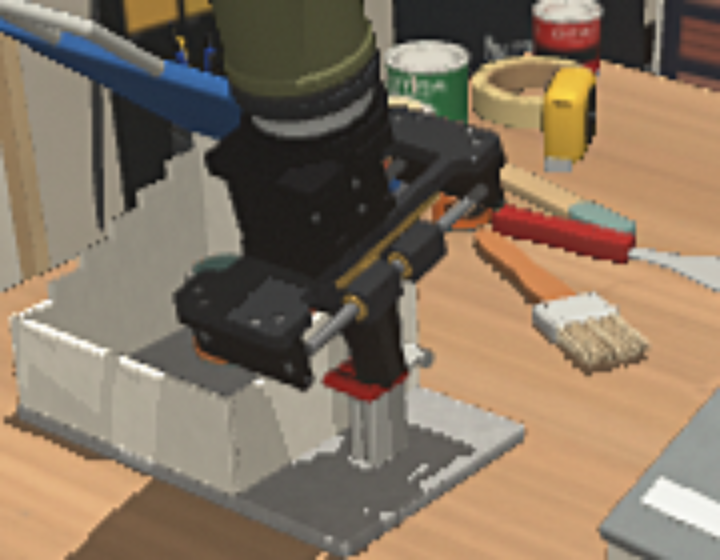

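servo_tool:
  series:
    - {"travel": [0,-0.0015,0.005],"angular": [0,0,0]}
    - {"travel": [0,-0.0015,0.005],"angular": [0,0,0]}
    - {"travel": [0,-0.001,0.004],"angular": [0,0,0]}
    - {"travel": [0,0,0],"angular": [0,0,0]}

```text
time: 9.55
position: [0.5368, 0.0768, 0.0963]
tool_rot: [2.075, 2.1, 0.267]
ft_force: [-0.4, 0.1, 4.0]
grip_width: 0.008
```

```bash
python3 - <<'E'
from h import *
plan([.5383,.077,.1165],tgt(.25),1)
cv2.imwrite("pics/s11.png",cv2.resize(ctrl.get_image("scene")[100:280,140:340,::-1],None,fx=3.3,fy=3.3))
E
```

```text
t 9.55 p [0.5368 0.0768 0.0963] F [-0.4  0.1  4. ] w 0.7 turn/row [ 0.003   0.0001 -0.0007]
[0.0001, 0.0065, -0.0192] [0.003, 0.0001, -0.0007]
```

View pics/s11.png

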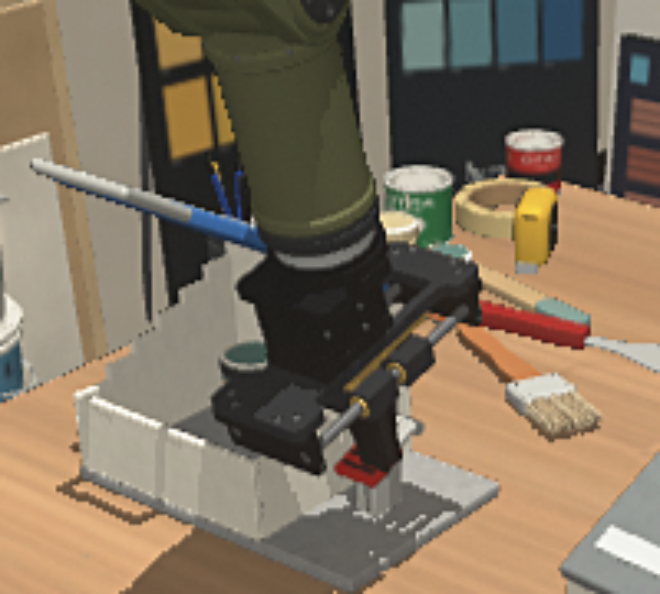

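servo_tool:
  series:
    - {"travel": [0,-0.0005,0.002],"angular": [0,0,0]}
    - {"travel": [0,0,0],"angular": [0,0,0]}
    - {"travel": [0,0,0],"angular": [0,0,0]}
    - {"travel": [0,0,0],"angular": [0,0,0]}
    - {"travel": [0,0,0],"angular": [0,0,0]}

```text
time: 10.1
position: [0.5368, 0.0768, 0.0948]
tool_rot: [2.075, 2.1, 0.268]
ft_force: [-1.4, 0.4, 5.3]
grip_width: 0.006
```

```bash
python3 - <<'E'
from h import *
plan([.5383,.077,.1165],tgt(.25),1)
cv2.imwrite("pics/s12.png",cv2.resize(ctrl.get_image("scene")[100:280,140:340,::-1],None,fx=3.3,fy=3.3))
E
```

```text
t 10.1 p [0.5368 0.0768 0.0948] F [-1.4  0.4  5.3] w 0.6 turn/row [ 0.0032 -0.0002 -0.0007]
[0.0001, 0.0069, -0.0206] [0.0032, -0.0002, -0.0007]
```

View pics/s12.png

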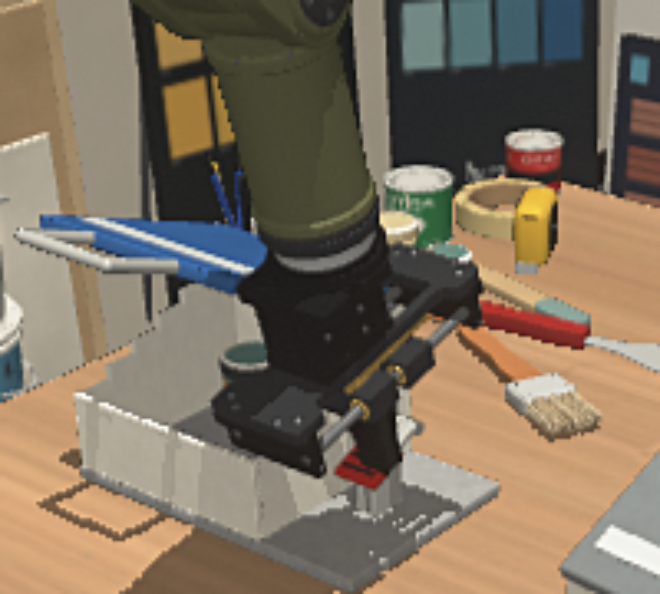

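The door is sinking. I'll hold the paddle down until it is shut.

servo_tool:
  series:
    - {"travel": [0,0,0],"angular": [0,0,0]}
    - {"travel": [0,0,0],"angular": [0,0,0]}
    - {"travel": [0,0,0],"angular": [0,0,0]}
    - {"travel": [0,0,0],"angular": [0,0,0]}
    - {"travel": [0,0,0],"angular": [0,0,0]}

```text
time: 10.65
position: [0.5368, 0.0768, 0.0948]
tool_rot: [2.075, 2.1, 0.268]
ft_force: [-0.6, 0.5, 4.9]
grip_width: 0.009
```

servo_tool:
  series:
    - {"travel": [0,0,0],"angular": [0,0,0]}
    - {"travel": [0,0,0],"angular": [0,0,0]}
    - {"travel": [0,0,0],"angular": [0,0,0]}
    - {"travel": [0,0,0],"angular": [0,0,0]}
    - {"travel": [0,0,0],"angular": [0,0,0]}

```text
time: 11.15
position: [0.5368, 0.0769, 0.0948]
tool_rot: [2.075, 2.1, 0.268]
ft_force: [-0.4, 1.3, 4.7]
grip_width: 0.003
```

servo_tool:
  series:
    - {"travel": [0,0,0],"angular": [0,0,0]}
    - {"travel": [0,0,0],"angular": [0,0,0]}
    - {"travel": [0,0,0],"angular": [0,0,0]}
    - {"travel": [0,0,0],"angular": [0,0,0]}
    - {"travel": [0,0,0],"angular": [0,0,0]}

```text
time: 11.65
position: [0.5368, 0.0769, 0.0948]
tool_rot: [2.074, 2.1, 0.268]
ft_force: [-0.9, 0.3, 4.7]
grip_width: 0.003
```

```bash
python3 - <<'E'
from h import *
cv2.imwrite("pics/s13.png",cv2.resize(ctrl.get_image("scene")[100:280,140:340,::-1],None,fx=3.3,fy=3.3))
plan([.42,.06,.3],tgt(0),10)
E
```

```text
t 11.7 p [0.5368 0.0768 0.0948] F [-0.8  1.6  5.1] w 0.7 turn/row [ 2.531e-02 -2.000e-05 -8.000e-05]
[-0.0015, -0.0062, -0.0228] [0.0253, -0.0, -0.0001]
[-0.0015, -0.0068, -0.0226] [0.0253, -0.0, -0.0001]
[-0.0015, -0.0073, -0.0225] [0.0253, -0.0, -0.0001]
[-0.0015, -0.0079, -0.0223] [0.0253, -0.0, -0.0001]
[-0.0015, -0.0085, -0.0221] [0.0253, -0.0, -0.0001]
[-0.0015, -0.009, -0.0218] [0.0253, -0.0, -0.0001]
[-0.0015, -0.0096, -0.0216] [0.0253, -0.0, -0.0001]
[-0.0015, -0.0101, -0.0214] [0.0253, -0.0, -0.0001]
[-0.0015, -0.0106, -0.0211] [0.0253, -0.0, -0.0001]
[-0.0015, -0.0112, -0.0208] [0.0253, -0.0, -0.0001]
```

View pics/s13.png

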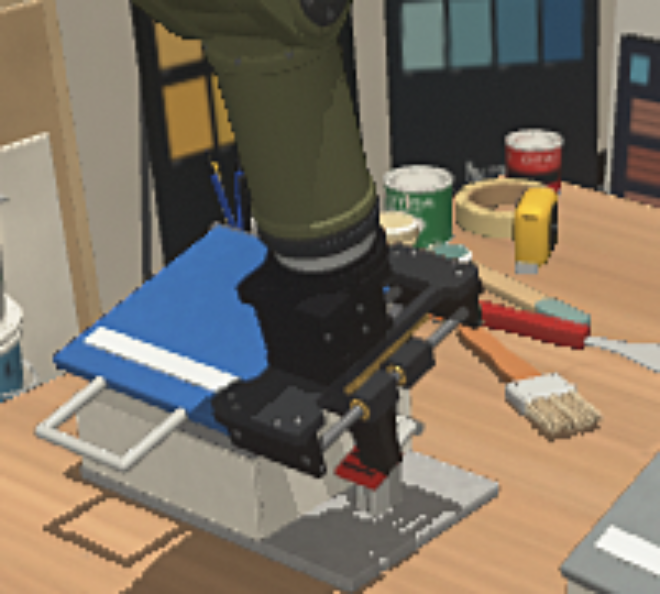

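servo_tool:
  series:
    - {"travel": [0,0,0],"angular": [0,0,0]}
    - {"travel": [0,0,0],"angular": [0,0,0]}
    - {"travel": [0,0,0],"angular": [0,0,0]}
    - {"travel": [0,0,0],"angular": [0,0,0]}
    - {"travel": [0,0,0],"angular": [0,0,0]}

```text
time: 12.2
position: [0.5368, 0.0768, 0.0948]
tool_rot: [2.075, 2.1, 0.268]
ft_force: [-0.6, 1.1, 4.5]
grip_width: 0.006
```

servo_tool:
  series:
    - {"travel": [0,0,0],"angular": [0,0,0]}
    - {"travel": [0,0,0],"angular": [0,0,0]}
    - {"travel": [0,0,0],"angular": [0,0,0]}
    - {"travel": [0,0,0],"angular": [0,0,0]}
    - {"travel": [0,0,0],"angular": [0,0,0]}

```text
time: 12.7
position: [0.5368, 0.0769, 0.0948]
tool_rot: [2.075, 2.1, 0.268]
ft_force: [-0.5, 1.2, 5.0]
grip_width: 0.003
```

servo_tool:
  series:
    - {"travel": [0,0.001,-0.01],"angular": [0,0,0]}
    - {"travel": [0,0,-0.02],"angular": [0,0,0]}
    - {"travel": [0,-0.007,-0.025],"angular": [0.025,0,0]}
    - {"travel": [0,-0.008,-0.025],"angular": [0.025,0,0]}
    - {"travel": [0,-0.01,-0.025],"angular": [0.025,0,0]}

```text
time: 13.2
position: [0.487, 0.0753, 0.1916]
tool_rot: [2.118, 2.143, 0.186]
ft_force: [0.3, 0.1, -0.3]
grip_width: 0.007
```

servo_tool:
  series:
    - {"travel": [-0.01,-0.02,-0.025],"angular": [0.05,0,0]}
    - {"travel": [-0.01,-0.02,-0.025],"angular": [0.05,0,0]}
    - {"travel": [-0.01,-0.02,-0.02],"angular": [0.05,0,0]}
    - {"travel": [0,0,0],"angular": [0,0,0]}
    - {"travel": [0,0,0],"angular": [0,0,0]}

```text
time: 13.7
position: [0.4203, 0.045, 0.2526]
tool_rot: [2.195, 2.22, 0.031]
ft_force: [-0.3, -0.7, -0.1]
grip_width: 0.009
```

```bash
python3 - <<'E'
from h import *
s=ctrl.get_image("scene")[:,:,::-1];t=ctrl.get_image("top")[:,:,::-1]
cv2.imwrite("pics/s14.png",s);cv2.imwrite("pics/t14.png",t)
cv2.imwrite("pics/s14c.png",cv2.resize(s[160:280,145:300],None,fx=5,fy=5,interpolation=cv2.INTER_CUBIC))
s0=cv2.imread("pics/scene0.png")
for n,(y0,y1,x0,x1) in dict(bar=(225,260,150,200),door=(170,235,155,230),grey=(210,340,300,465)).items():
    print(n,np.abs(s[y0:y1,x0:x1].astype(int)-s0[y0:y1,x0:x1]).mean())
print(ctrl.get_state()["time"],ctrl.get_state()["position"])
E
```

```text
bar 9.093714285714286
door 15.596376068376069
grey 6.392587412587413
13.8 [0.41986583 0.04531762 0.25172068]
```

View pics/s14.png

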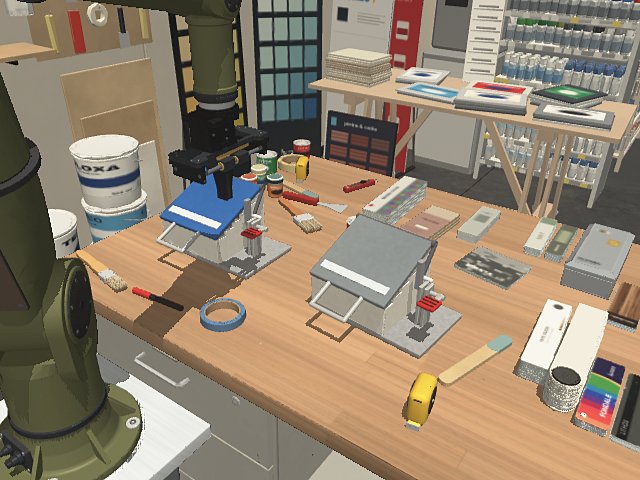

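View pics/s14c.png

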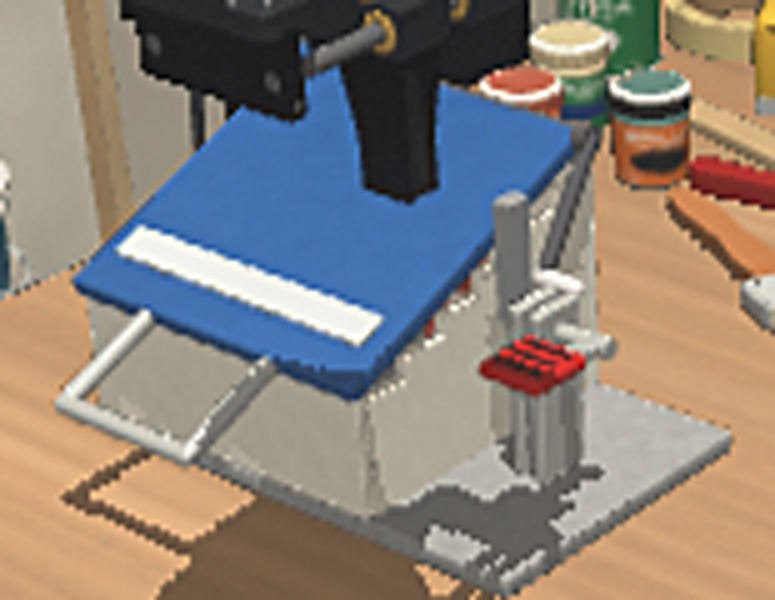

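View pics/t14.png

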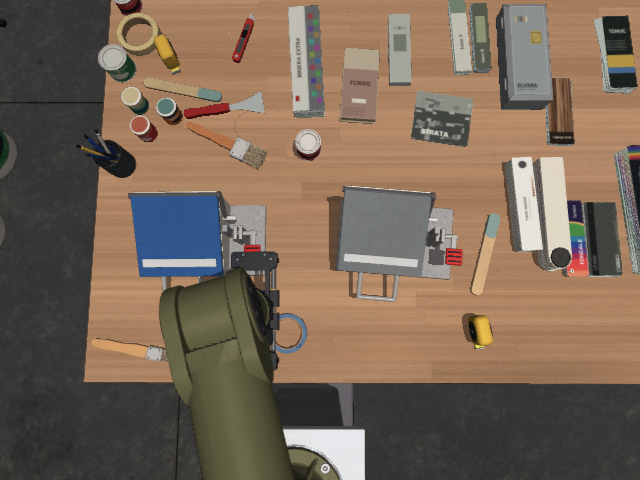

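```bash
python3 -c "
from bench import ctrl
print(ctrl.close_job())"
```

```text
the job is handed in; nothing more can be done
None
```

The blue door's stay works. I lifted the door by its bar to about 1.12 rad, the stay caught, and after I let go the door stood open by itself at about 1.05 rad. Pressing the red paddle with shut fingers (about 5 N) freed the stay, and the door sank shut. I then withdrew the arm and handed the job in at about 13.8 s.

- **Blue door and paddle:** in the last scene picture, the bar ends and door edges sit at the same pixels as before the start. The paddle has sprung back.
- **Grey door:** shut and never touched.
- **Arm:** stands clear of everything. The largest force I read along the way was about 8 N.
- **Check that settled nothing:** a before/after pixel comparison showed some difference over both lockers. I put this down to the arm and its shadow in the picture and went by what I could see instead.

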